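Tip a blank into the tray corner, set it on the stake

ROBOT

A 6-joint arm with a two-finger parallel gripper is mounted at the origin on the work surface. World frame = base frame: x ahead of the robot, y to its left, z up, the work surface at z = 0. Lengths are in m, angles in rad, forces in N, time in s.
With the tool pointing down it reaches from about 0.35 to 0.775 m from the base axis. Payload 7.3 kg.
Tool frame: the origin (TCP) lies at the very end of the fingers, on their centre line; the grasp point (between the pads) lies grip_point_offset behind it (grip_point_offset is the distance from the TCP to the grasp point, in m); z points along the fingers, y is the direction in which the jaws open and shut (so a half turn about z gives the same grasp; the last joint's range is limited). The gripper opens to 92 mm and grips with 3 to 60 N. Pads are 19 mm wide; open, the fingers measure 130 mm over their backs; the gripper's body (75 mm by 190 mm) begins 47 mm behind the grasp point.
Start: joints at [-0.146, 0.342, 1.524, -0, 1.275, -0.146], TCP at [0.525, 0, 0.188] pointing down, gripper open.
Joint ranges: [-2.53, 2.53], [-0.77, 2.02], [0.04, 2.7], [-1, 4.14], [0.28, 2.66], [-3.11, 3.11]. Speed limits (rad/s): [2.57, 2.57, 3.14, 3.14, 3.14, 3.14].

INTERFACE

Orientations are given as [roll, pitch, yaw] about the fixed x, y, z axes, in that order (R = Rz(yaw) Ry(pitch) Rx(roll)).
In Python, from cell import * gives the robot as it stands.
- The arm moves only by the shell command python3 -m inch 'ROWS' [OPENING] [FORCE]. ROWS is JSON, a list that holds one entry, the list of rows, each a list of 4 numbers: the shift along the tool's x, y, z in mm, then the turn about the tool's z in rad. In form: [[[x, y, z, roll], ...]]. A call has 1 to 10 rows; each row shifts and turns the commanded pose from where the row before left it, along the tool's axes as they then stand; what a row does not reach is not made up. A row lasts 1/8 s, in which the tool goes at most 62.5 mm and 10.7 degrees, less where a joint would pass 70% of its speed; a pose out of reach is approached as far as the arm can. A call with a gripper value outside its range is refused whole. OPENING is the closure, from -1 (fully open) to 1 (shut), set as the call begins (- or left out, the last holds). The fingers move at their own pace and stop on an object; FORCE is the grip in N (left out, the last holds). Time passes only in rows, so rows that do not move let the fingers close. It gives the time, the measured TCP pose, the force and the opening at its end, in the units of the state.
- observe(): the state, without advancing time (a new reading comes with each control period).
- read_camera(name): name is "scene" or "side" or "wrist"; returns a dict with "img" (400x640x3 uint8, blue, green, red), "fx", "fy", "cx", "cy" (pixels), "eye" and "rotation" of the camera in the world; the wrist camera has in their place "T_tool_cam" (4x4, takes a point from camera to tool coordinates, whose origin is the TCP and whose axes are the flange's). Camera axes: x right, y down, z forward; pixel columns grow to the right and rows downward; lengths in m; the calibration is good to about 2 mm. A picture is of the moment at which its call begins: read the wrist's pose just before it. There is no depth.
- hand_in(): hands the job in, once; it reports no verdict.
Trained networks look in the newest picture that a camera, given by its name, has taken for a name from the list of things; names that differ only in an ending like _2 or _b are one class to them, and where a whole thing is asked for, a point or a joint stands for the part that bears it (a point fixed in the world has none). Each returns a list of dicts, best first, with "conf" (0 to 1); they miss things now and then, are a little off and sometimes report something else, mostly with a low value. They report only what shows in the picture. A call takes as long as a camera call. They do not tell look-alikes from the thing itself.
- boxes_of(camera, label): "at" ([row, column] in pixels, amid what is visible of it).
- place_of(camera, label): "at" ([row, column] in pixels: a listed point, or the origin of a listed thing).
The state is a dict: "time": time; "qpos": joint angles; "qvel": joint speeds; "joint_efforts": joint torques, N m; "tool_pos": TCP position; "tool_rot": TCP orientation; "contact_force": force on the tool from outside, world axes, zero at the start; "torque": the same for the moment, N m; "opening": finger opening in m.
Only numpy, scipy, OpenCV 4.12 (cv2) and the standard library are available. Lean on these libraries where they do the work, as an engineer would, in place of code of your own. Each camera call takes 0.05 s, during which the arm holds its last target. There are 200 camera calls.

TASK

Lift the bar of the hinged metal tray so that the loose brass disc slides down into the corner at the tip of the tray's narrow tongue, then let the tray back down level. Pick the disc up there and lay it gently, flat and centred, on top of the round steel stake (not the square one).

Things in the scene. Friction and masses are not known exactly. Their poses are not given: they have to be found in the camera images.
- tray_bar (a point): Middle of the tray's lifting bar, on its axis: a level round steel bar 12 mm thick, 76 mm long, held by an arm at each end, 43 mm beyond the end wall of the aluminium tray and 24 mm above its rim, 100 mm above the bench when level. Axes tip with the tray: x from tongue to bar, y along the bar, z up. The hinge axis runs along y, 145 mm towards -x from here and 40 mm lower. The bar may turn between the fingers.
- tray_corner (a point): Where the disc's centre rests in the tray's corner (a V stop 12 mm high at the tongue's tip), 225 mm from the bar towards -x; 66 mm above the bench when level, 2 mm above the floor. Axes as the bar's. The tongue is 28 mm wide here (42 at its tip), 4 mm thick, so the disc overhangs it 10 mm on both y sides, free beside and below. Tray 110 wide, walls 12 mm, narrowing to a 52 mm throat that ends 35 mm before this point.
- blank_center (a point): Centre (half-way up) of the loose brass disc, a flat round blank 48 mm across and 4 mm thick, about 60 g; z is its axis. It starts flat on the wide part of the tray floor.
- stake_top (a point): Centre of the flat top of the round steel stake: a round column 30 mm across on an 80 mm round foot, top 55 mm above the bench, fixed to the bench. z up. The disc is wider than the column by 9 mm all round. A similar stake with a square foot and square column stands nearby and is not wanted.
- tray (a joint): Tip of the tray, rad: 0 level, grows as the bar is raised (up and over towards the tongue, which dips), stop at 0.5. By 0.35 to 0.45 the disc slides down; lowered again, the disc stays in the corner. Let go, the tray (0.4 kg, damped) sinks back to level by itself. Pressing down on the tongue also tips it.
Mind the look-alikes: they are no part of the job. What is shaped like the part that bears stake_top but blue is not meant. There is more than one size of the part that bears blank_center; the job needs the smaller.

How it is judged:
By the outcome, as a careful person would: the job done as asked, in the order asked, and still so for the second after the job is handed in, with the robot touching nothing.
It also fails if it takes over 54 s, if anything falls off the work surface, if the arm or the gripper's body presses on something with over 40 N, if the wrist force passes 120 N, or if a joint passes its speed limit or range.

## Working session

There is one attempt and no reset: what is moved stays moved. The work goes in short steps, Python scripts to look and compute and a shell command to move; the robot and the scene stay as the last step left them, time stands still between calls to the robot, and variables do not carry over. Pictures are saved under pics/ and viewed, about 8 in all and at most 12, crops included, and the job is handed in when it is done.

```bash
mkdir -p pics; ls; cat > h.py <<'E'
from cell import *
import numpy as np, cv2
from scipy.spatial.transform import Rotation as R
def cam(n):
    s=observe(); c=read_camera(n)
    if n=="wrist":
        T=np.eye(4); T[:3,:3]=R.from_euler('xyz',s["tool_rot"]).as_matrix(); T[:3,3]=s["tool_pos"]
        M=T@np.array(c["T_tool_cam"]); c["eye"]=M[:3,3]; c["rotation"]=M[:3,:3]
    c["eye"]=np.array(c["eye"]); c["rotation"]=np.array(c["rotation"]); return c
def ray(c,at):
    d=c["rotation"]@np.array([(at[1]-c["cx"])/c["fx"],(at[0]-c["cy"])/c["fy"],1]); return d/np.linalg.norm(d)
def onz(c,at,z):
    d=ray(c,at); return c["eye"]+d*(z-c["eye"][2])/d[2]
def proj(c,p):
    q=c["rotation"].T@(np.array(p)-c["eye"]); return [q[1]/q[2]*c["fy"]+c["cy"],q[0]/q[2]*c["fx"]+c["cx"]]
E
python3 - <<'E'
from h import *
Z=dict(tray_bar=.1,tray_corner=.066,blank_center=.066,stake_top=.055)
print(observe())
for n in("scene","side"):
    c=cam(n); cv2.imwrite(f"pics/{n}1.png",c["img"]); print(n,c["eye"],c["rotation"][:,2])
    for l,z in Z.items():
        for o in place_of(n,l): print(l,round(o["conf"],2),np.round(o["at"]),np.round(onz(c,o["at"],z),4))
E
```

```text
pics
{'time': 0.0, 'qpos': array([-1.45972928e-01,  3.42682184e-01,  1.52502316e+00, -6.88727442e-06,
        1.27539264e+00, -1.46035636e-01]), 'qvel': array([-0.0015567 ,  0.000469  ,  0.00121857, -0.00068069,  0.00041926,
       -0.00068245]), 'joint_efforts': array([ 7.61924657e-04, -4.31245601e+01, -2.44219762e+01,  7.17750052e-02,
        5.59406646e-02, -1.04314388e-04]), 'tool_pos': array([5.24532741e-01, 1.02788256e-04, 1.86963904e-01]), 'tool_rot': array([-3.14010238e+00, -2.12535952e-04,  1.57086089e+00]), 'contact_force': array([-0.49062425,  0.03990509, -0.48725548]), 'torque': array([0.01477867, 0.0557391 , 0.00538448]), 'opening': 0.09161314013975945}Traceback (most recent call last):
  File "<stdin>", line 5, in <module>
IndexError: too many indices for array: array is 1-dimensional, but 2 were indexed
```

```bash
python3 - <<'E'
from h import *
c=read_camera("scene"); print({k:v for k,v in c.items() if k!="img"})
E
```

```text
{'fx': 512.2899063853965, 'fy': 512.2899063853965, 'cx': 316.1763687055278, 'cy': 201.48603845538128, 'eye': array([1.16571986, 0.70340684, 0.77081173]), 'rotation': array([-2.18048618,  0.01242588,  2.50421873])}
```

```bash
sed -i 's|c\["rotation"\]=np.array(c\["rotation"\]); return c|r=np.array(c["rotation"]); c["rotation"]=r if r.ndim==2 else R.from_euler("xyz",r).as_matrix(); return c|' h.py
python3 - <<'E'
from h import *
Z=dict(tray_bar=.1,tray_corner=.066,blank_center=.066,stake_top=.055)
for n in("scene","side"):
    c=cam(n); cv2.imwrite(f"pics/{n}1.png",c["img"]); print(n,c["eye"],c["rotation"][:,2])
    for l,z in Z.items():
        for o in place_of(n,l): print(l,round(o["conf"],2),np.round(o["at"]),np.round(onz(c,o["at"],z),4))
E
```

```text
scene [1.16571986 0.70340684 0.77081173] [-0.48214952 -0.66309619 -0.57256901]
tray_bar 0.88 [241. 323.] [0.6745 0.0499 0.1   ]
blank_center 0.75 [291. 290.] [0.792  0.0985 0.066 ]
blank_center 0.74 [248. 353.] [0.6134 0.0738 0.066 ]
stake_top 0.73 [190. 323.] [ 0.5181 -0.1555  0.055 ]
side [0.24260685 0.47650298 0.69721459] [ 0.37796132 -0.6295504  -0.678831  ]
tray_bar 0.66 [223. 234.] [0.6739 0.0608 0.1   ]
tray_corner 0.84 [298. 321.] [0.463  0.1043 0.066 ]
blank_center 0.71 [232. 214.] [0.7173 0.0757 0.066 ]
blank_center 0.62 [256. 258.] [0.6073 0.0826 0.066 ]
stake_top 0.78 [196. 359.] [ 0.5227 -0.162   0.055 ]
stake_top 0.7 [236. 411.] [ 0.3858 -0.1073  0.055 ]
```

View pics/scene1.png

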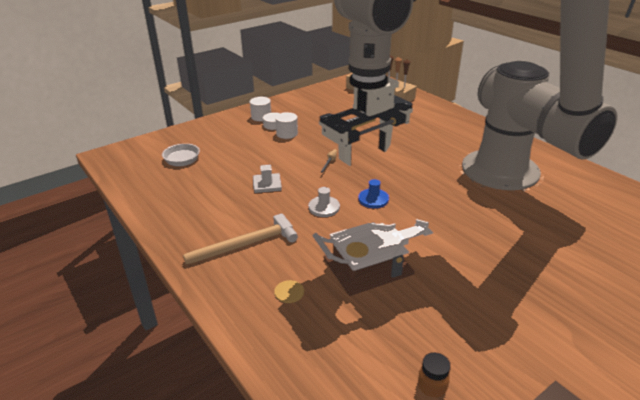

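View pics/side1.png

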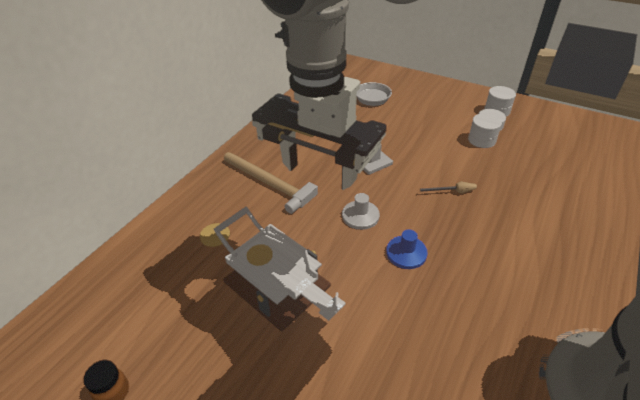

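```bash
python3 -m inch '[[[20,30,-20,0],[20,30,-20,0],[20,30,-20,0],[0,20,-10,0],[0,0,0,0.11],[0,0,0,0.11],[0,0,0,0],[0,0,0,0]]]' -0.2; python3 - <<'E'
from h import *
import cell; print([ (k,getattr(cell,k)) for k in dir(cell) if 'grip' in k])
Z=dict(tray_bar=.1,tray_corner=.066,blank_center=.066,stake_top=.055)
c=cam("wrist"); cv2.imwrite(f"pics/w1.png",c["img"]); print(observe()["opening"],c["eye"],c["rotation"][:,2])
for l,z in Z.items():
        for o in place_of("wrist",l): print(l,round(o["conf"],2),np.round(o["at"]),np.round(onz(c,o["at"],z),4))
E
```

```text
time: 1.6
tool_pos: [0.635, 0.06, 0.2576]
tool_rot: [3.142, 0.0, 1.353]
contact_force: [0.4, -0.7, -0.2]
opening: 0.0552
[('grip_point_offset', 0.0188)]
0.05489278076560221 [0.65252394 0.13570716 0.45569071] [-0.06190443 -0.28063085 -0.9578174 ]
tray_bar 0.87 [177. 355.] [0.6819 0.0547 0.1   ]
tray_bar 0.41 [315. 277.] [ 0.5334 -0.1239  0.1   ]
tray_corner 0.95 [172. 188.] [0.462  0.1035 0.066 ]
blank_center 0.95 [165. 293.] [0.6059 0.0816 0.066 ]
blank_center 0.88 [162. 396.] [0.7436 0.0544 0.066 ]
stake_top 0.57 [316. 275.] [ 0.5137 -0.1582  0.055 ]
```

View pics/w1.png

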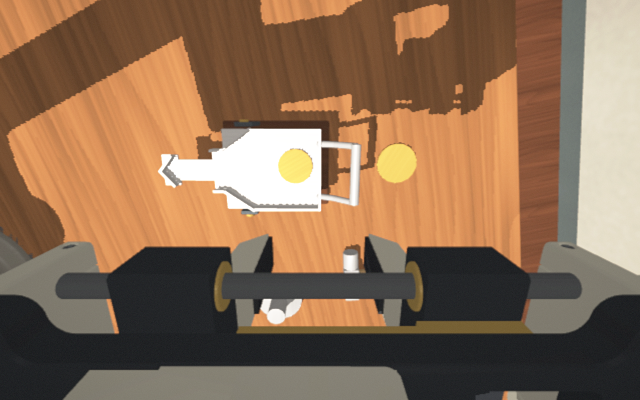

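```bash
python3 -m inch '[[[5,24,20,0],[0,23,20,0],[0,0,30,0],[0,0,30,0],[0,0,0,0],[0,0,0,0]]]' 0.2; python3 - <<'E'
from h import *
c=cam("wrist"); 
for l,z in dict(tray_bar=.1,tray_corner=.066,blank_center=.066).items():
        for o in place_of("wrist",l): print(l,round(o["conf"],2),np.round(o["at"]),np.round(onz(c,o["at"],z),4))
E
```

```text
time: 2.6
tool_pos: [0.6827, 0.0546, 0.1592]
tool_rot: [3.139, -0.0, 1.351]
contact_force: [0.8, -0.4, -0.6]
opening: 0.0367
tray_bar 0.82 [201. 317.] [0.6833 0.0572 0.1   ]
tray_corner 0.71 [192. 104.] [0.4645 0.1052 0.066 ]
blank_center 0.93 [185. 241.] [0.6075 0.0815 0.066 ]
blank_center 0.92 [177. 378.] [0.7482 0.0586 0.066 ]
```

Descend 78 mm and close gently.

```bash
python3 -m inch '[[[1,0,25,0],[0,0,25,0],[0,0,20,0],[0,0,8,0],[0,0,0,0]]]' && python3 -m inch '[[[0,0,0,0],[0,0,0,0],[0,0,0,0],[0,0,0,0]]]' 1 10
```

```text
time: 3.42
tool_pos: [0.6823, 0.0556, 0.0799]
tool_rot: [3.141, -0.0, 1.351]
contact_force: [0.3, -0.4, -0.5]
opening: 0.0366
time: 3.92
tool_pos: [0.6823, 0.0556, 0.0799]
tool_rot: [3.141, -0.0, 1.351]
contact_force: [-0.9, -0.1, 0.6]
opening: 0.0025
```

```bash
python3 - <<'E'
from h import *
print(observe()["opening"])
c=cam("wrist"); a=c["img"]
for o in place_of("wrist","tray_bar"): print(o, onz(c,o["at"],.1))
d=cam("side")["img"]
for o in place_of("side","tray_bar"): print(o)
cv2.imwrite("pics/m1.png",np.hstack([cv2.resize(a,(400,250)),cv2.resize(d[130:330,130:450],(400,250))]))
E
```

```text
0.002536720648057344
{'at': [236.2, 314.2], 'conf': 0.66} [0.68065237 0.05681157 0.1       ]
{'at': [222.7, 229.1], 'conf': 0.66}
```

View pics/m1.png

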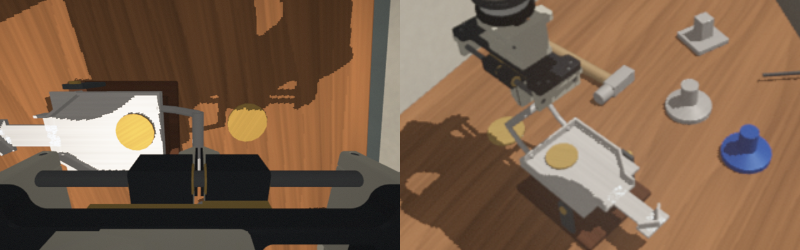

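```bash
python3 - <<'E'
from h import *
d=cam("side"); s=cam("scene"); T=observe()["tool_pos"]
a=[]
for c in(d,s):
    for p in (T,T+[0,0,.0188],[.682,.0555,.1]): print(np.round(proj(c,p),1))
    r,k=map(int,proj(c,T)); a.append(cv2.resize(c["img"][r-50:r+50,k-66:k+67],(400,300),interpolation=cv2.INTER_CUBIC))
cv2.imwrite("pics/m2.png",np.hstack(a))
E
```

```text
[226.9 233.4]
[220. 232.]
[219.4 232. ]
[251.7 321.8]
[244.7 321.8]
[244.  321.8]
```

View pics/m2.png

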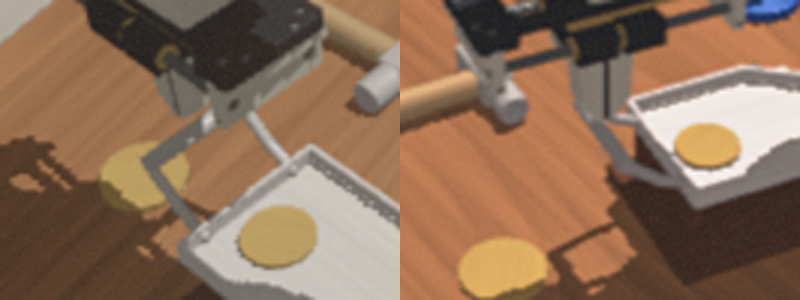

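```bash
python3 - <<'E'
from h import *
s=observe(); print(s["tool_pos"],s["tool_rot"],s["opening"])
a=[]
for n in("wrist","side"):
    c=cam(n); im=cv2.resize(c["img"],None,fx=3,fy=3,interpolation=cv2.INTER_CUBIC)
    T=s["tool_pos"]
    for p,k in ((T,(0,0,255)),(T+[0,0,.0188],(0,255,0))):
        r=np.array(proj(c,p)); print(n,r); cv2.circle(im,(int(r[1]*3),int(r[0]*3)),3,k,-1)
    r,k=(3*r).astype(int); a.append(im[r-250:r+250,k-200:k+200])
cv2.imwrite("pics/m3.png",np.hstack(a))
E
```

```text
[0.6822053  0.05562885 0.07963027] [3.14152625e+00 6.41365904e-06 1.35080347e+00] 0.00046830743027274994
wrist [226.35329512 317.03530942]
wrist [236.51565226 316.94653268]
side [226.88442955 233.44915279]
side [219.97383539 231.98021517]
```

View pics/m3.png

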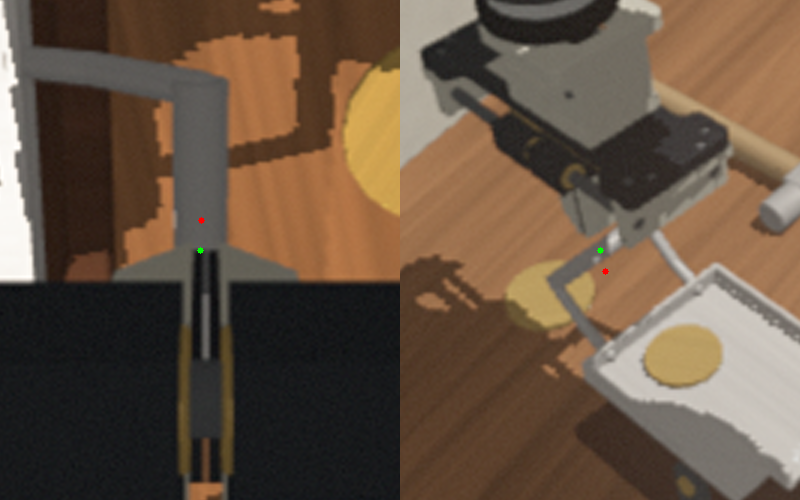

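```bash
python3 -m inch '[[[0,0,0,0],[0,0,0,0],[0,0,0,0],[0,0,0,0],[0,0,10,0],[0,0,10,0],[0,0,8,0],[0,0,0,0],[0,0,0,0]]]' 0.2 && python3 -m inch '[[[0,0,0,0],[0,0,0,0],[0,0,0,0],[0,0,0,0],[0,0,0,0],[0,0,0,0]]]' 1 10
python3 - <<'E'
from h import *
s=observe(); print(s["opening"])
a=[]
for n in("wrist","side"):
    c=cam(n); im=cv2.resize(c["img"],None,fx=3,fy=3,interpolation=cv2.INTER_CUBIC)
    T=s["tool_pos"]
    for p,k in ((T,(0,0,255)),(T+[0,0,.0188],(0,255,0)),(T+[0,0,.038],(255,0,0))):
        r=np.array(proj(c,p)); cv2.circle(im,(int(r[1]*3),int(r[0]*3)),3,k,-1)
    r,k=(3*r).astype(int); a.append(im[r-250:r+250,k-200:k+200])
cv2.imwrite("pics/m4.png",np.hstack(a))
E
```

```text
time: 5.45
tool_pos: [0.6824, 0.0556, 0.0518]
tool_rot: [3.141, -0.0, 1.351]
contact_force: [0.0, 0.7, -0.0]
opening: 0.0365
time: 6.2
tool_pos: [0.681, 0.0559, 0.0517]
tool_rot: [-3.139, 0.0, 1.351]
contact_force: [-4.5, 0.8, 3.5]
opening: 0.0117
0.01169547178357339
```

View pics/m4.png

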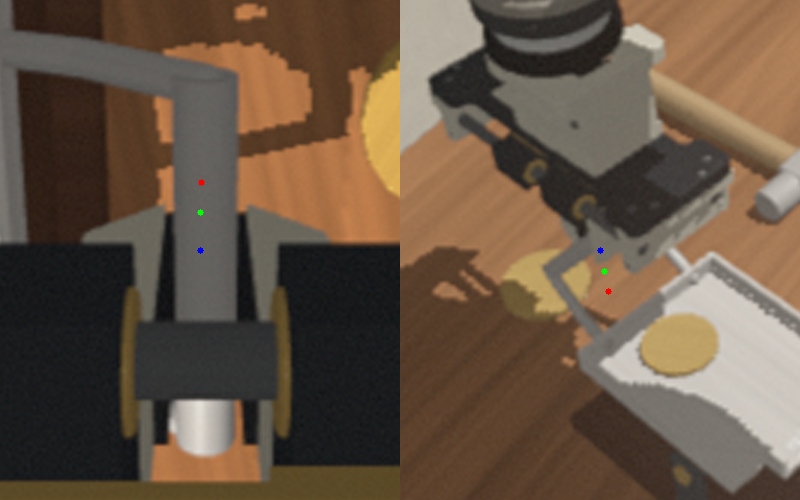

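```bash
python3 -m inch '[[[0,-2,-7,0],[0,-2.7,-7.2,0],[0,-3,-7,0],[0,-3.1,-6.8,0],[0,-3.6,-6.6,0],[0,-3.9,-6.4,0],[0,-5,-7.4,0],[0,-5.6,-7.2,0],[0,0,0,0],[0,0,0,0]]]'; python3 -m inch '[[[0,0,0,0],[0,0,0,0],[0,0,0,0],[0,0,0,0]]]'
python3 - <<'E'
from h import *
for n,z in(("side",.05),("scene",.05)):
    c=cam(n); cv2.imwrite(f"pics/t_{n}.png",c["img"])
    for l in("tray_bar","tray_corner","blank_center"):
        for o in place_of(n,l): print(n,l,round(o["conf"],2),np.round(o["at"]),np.round(onz(c,o["at"],z),4))
E
```

```text
time: 7.55
tool_pos: [0.6546, 0.0618, 0.1077]
tool_rot: [3.14, -0.0, 1.351]
contact_force: [-1.0, 0.0, -0.6]
opening: 0.0117
time: 8.05
tool_pos: [0.6547, 0.0618, 0.1076]
tool_rot: [3.14, -0.0, 1.351]
contact_force: [1.2, -0.5, 1.2]
opening: 0.0112
side tray_bar 0.68 [206. 239.] [ 0.7299 -0.018   0.05  ]
side tray_corner 0.6 [305. 318.] [0.4669 0.111  0.05  ]
side blank_center 0.74 [307. 321.] [0.4592 0.1114 0.05  ]
side blank_center 0.56 [234. 212.] [0.7283 0.0701 0.05  ]
scene tray_bar 0.81 [220. 335.] [ 0.5686 -0.0453  0.05  ]
scene tray_bar 0.2 [242. 412.] [0.4841 0.1209 0.05  ]
scene tray_corner 0.73 [242. 413.] [0.4816 0.1224 0.05  ]
scene blank_center 0.7 [291. 292.] [0.7796 0.0877 0.05  ]
scene blank_center 0.43 [243. 411.] [0.4878 0.122  0.05  ]
```

```bash
python3 -m inch '[[[0,5.6,7.2,0],[0,5,7.4,0],[0,3.9,6.4,0],[0,3.6,6.6,0],[0,3.1,6.8,0],[0,3,7,0],[0,2.7,7.2,0],[0,2,7,0],[0,0,0,0],[0,0,0,0]]]'; python3 -m inch '[[[0,0,0,0],[0,0,0,0],[0,0,0,0]]]' 0.2;  python3 -m inch '[[[0,0,-30,0],[0,0,-30,0],[0,0,-30,0],[0,0,-30,0],[0,0,-30,0],[0,0,0,0]]]'
python3 - <<'E'
from h import *
for n in("side","scene","wrist"):
    c=cam(n)
    for l,z in(("tray_bar",.1),("tray_corner",.066),("blank_center",.066)):
        for o in place_of(n,l): print(n,l,round(o["conf"],2),np.round(o["at"]),np.round(onz(c,o["at"],z),4))
E
```

```text
time: 9.7
tool_pos: [0.6809, 0.0558, 0.0508]
tool_rot: [-3.139, 0.001, 1.351]
contact_force: [-5.1, 0.2, -2.0]
opening: 0.0115
time: 10.07
tool_pos: [0.683, 0.0554, 0.0522]
tool_rot: [3.14, -0.0, 1.351]
contact_force: [-0.4, 0.1, 0.6]
opening: 0.0349
time: 10.82
tool_pos: [0.6839, 0.0555, 0.205]
tool_rot: [3.135, -0.001, 1.351]
contact_force: [-0.2, -0.4, -0.3]
opening: 0.0365
side tray_bar 0.73 [221. 232.] [0.6794 0.0588 0.1   ]
side tray_corner 0.72 [300. 320.] [0.4619 0.1095 0.066 ]
side blank_center 0.95 [297. 320.] [0.4658 0.1041 0.066 ]
side blank_center 0.62 [234. 214.] [0.7142 0.0788 0.066 ]
scene tray_bar 0.97 [242. 320.] [0.6809 0.0482 0.1   ]
scene tray_corner 0.84 [228. 414.] [0.461  0.1041 0.066 ]
scene blank_center 0.9 [289. 287.] [0.7922 0.0902 0.066 ]
scene blank_center 0.78 [232. 413.] [0.4725 0.1115 0.066 ]
wrist tray_bar 0.91 [191. 314.] [0.6784 0.0577 0.1   ]
wrist tray_corner 0.57 [189. 317.] [0.6802 0.0513 0.066 ]
wrist blank_center 0.74 [170. 371.] [0.7467 0.0598 0.066 ]
wrist blank_center 0.69 [185. 127.] [0.4598 0.1051 0.066 ]
```

```bash
python3 -m inch '[[[0,0,0,0.175],[0,0,0,0.175],[0,0,0,0.175],[0,0,0,0.175],[0,0,0,0.175],[0,0,0,0.175],[0,0,0,0.175],[0,0,0,0.175],[0,0,0,0.171],[0,0,0,0]]]' -0.4 && python3 -m inch '[[[-40,0,10,0],[-50,0,10,0],[-50,0,10,0],[-50,0,10,0],[-31,0,10,0],[0,0,0,0],[0,0,0,0]]]'
python3 - <<'E'
from h import *
s=observe();print(s["opening"],s["qpos"],s["tool_rot"])
c=cam("wrist"); cv2.imwrite("pics/w2.png",c["img"])
for l,z in(("tray_corner",.066),("blank_center",.066),("stake_top",.055)):
        for o in place_of("wrist",l): print(l,round(o["conf"],2),np.round(o["at"]),np.round(onz(c,o["at"],z),4))
E
```

```text
time: 12.68
tool_pos: [0.6822, 0.0556, 0.2016]
tool_rot: [3.142, -0.0, -0.219]
contact_force: [-0.2, 1.0, -0.1]
opening: 0.0644
time: 13.55
tool_pos: [0.4677, 0.1038, 0.1523]
tool_rot: [-3.141, -0.002, -0.218]
contact_force: [-0.6, -0.1, 0.5]
opening: 0.0643
0.0643283278003296 [ 5.84097199e-02  2.91035837e-01  1.70318824e+00 -1.21078743e-04
  1.14529590e+00  1.84741295e+00] [-3.14113279e+00 -2.02402723e-03 -2.18157506e-01]
blank_center 0.89 [202. 318.] [0.4627 0.1056 0.066 ]
stake_top 0.96 [ 91. 570.] [ 0.515  -0.1554  0.055 ]
stake_top 0.75 [223. 522.] [ 0.387  -0.1081  0.055 ]
```

View pics/w2.png

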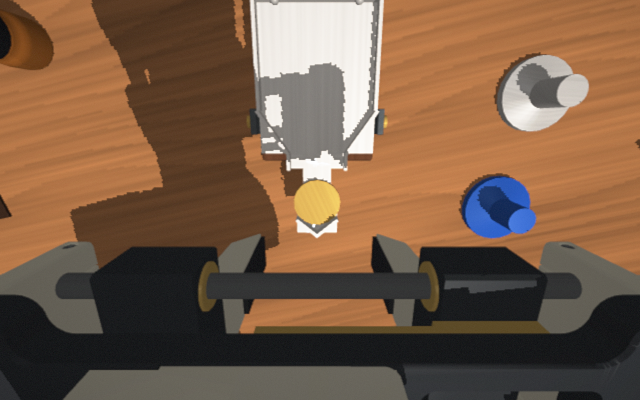

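```bash
python3 - <<'E'
from h import *
c=read_camera("wrist"); T=np.array(c["T_tool_cam"]); print(c["fx"]); print(T.round(4))
for at in((237,265),(237,374)):
    d=T[:3,:3]@np.array([(at[1]-c["cx"])/c["fx"],(at[0]-c["cy"])/c["fy"],1])
    for x in(.0095,0): print(at,x,T[:3,3]+d*(x-T[0,3])/d[0])
    print(' by y',T[:3,3]+d*(np.sign(at[1]-320)*.032-T[1,3])/d[1])
E
```

```text
286.1967461983446
[[-4.000e-04 -9.582e-01 -2.860e-01  7.820e-02]
 [ 1.000e+00 -7.000e-04  9.000e-04 -3.000e-04]
 [-1.100e-03 -2.860e-01  9.582e-01 -1.981e-01]
 [ 0.000e+00  0.000e+00  0.000e+00  1.000e+00]]
(237, 265) 0.0095 [ 0.0095     -0.03195208 -0.03958041]
(237, 265) 0 [ 0.         -0.03633305 -0.01767002]
 by y [ 0.00939609 -0.032      -0.03934074]
(237, 374) 0.0095 [ 0.0095      0.03334929 -0.03971717]
(237, 374) 0 [ 0.          0.03799577 -0.01782569]
 by y [ 0.01225871  0.032      -0.04607425]
```

```bash
python3 -m inch '[[[-5,0,30,0],[0,0,30,0],[0,0,30,0],[0,0,20,0],[0,0,0,0],[0,0,0,0]]]' && python3 - <<'E'
from h import *
s=observe();print(s["tool_pos"])
c=cam("wrist")
for o in place_of("wrist","blank_center"): print(round(o["conf"],2),np.round(o["at"]),np.round(onz(c,o["at"],.066),4))
E
```

```text
time: 14.55
tool_pos: [0.4624, 0.105, 0.0423]
tool_rot: [-3.141, -0.001, -0.22]
contact_force: [0.7, -0.1, 0.3]
opening: 0.0641
[0.46244748 0.10495547 0.04228232]
0.82 [243. 316.] [0.4607 0.1066 0.066 ]
```

```bash
python3 -m inch '[[[-1,-1,10,0],[0,0,8,0],[0,0,5,0],[0,0,0,0],[0,0,0,0]]]' && python3 -m inch '[[[0,0,0,0],[0,0,0,0],[0,0,0,0],[0,0,0,0],[0,0,0,0]]]' 1 8 && python3 - <<'E'
from h import *
s=observe();print(s["tool_pos"],s["opening"])
a=[]
for n in("wrist","side"):
    c=cam(n); im=cv2.resize(c["img"],None,fx=3,fy=3,interpolation=cv2.INTER_CUBIC)
    r,k=(3*np.array(proj(c,s["tool_pos"]+[0,0,.04]))).astype(int); a.append(im[r-250:r+250,k-200:k+200])
cv2.imwrite("pics/m5.png",np.hstack(a))
E
```

```text
time: 15.28
tool_pos: [0.461, 0.1062, 0.0187]
tool_rot: [-3.142, -0.0, -0.22]
contact_force: [0.1, 0.1, -0.2]
opening: 0.0644
time: 15.9
tool_pos: [0.4611, 0.1062, 0.0187]
tool_rot: [-3.141, -0.0, -0.22]
contact_force: [0.2, 0.2, 0.7]
opening: 0.0471
[0.46106924 0.10619345 0.01872945] 0.04707986759379841
```

View pics/m5.png

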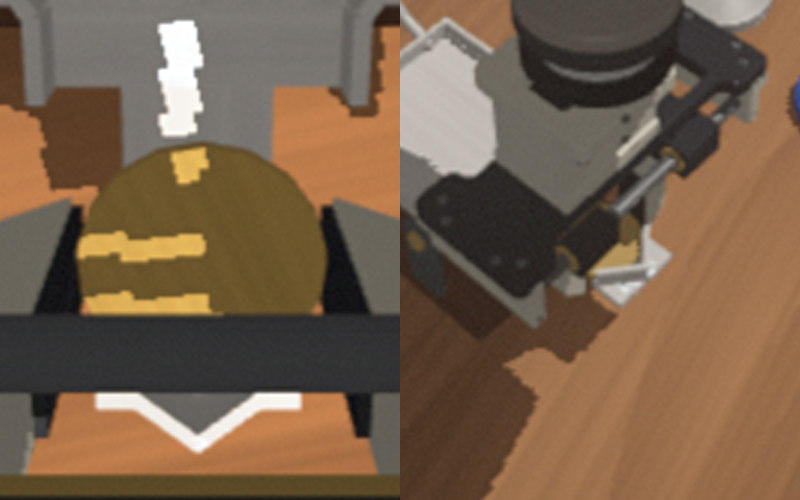

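```bash
python3 -m inch '[[[0,0,0,0],[0,0,0,0],[0,0,-5,0],[0,0,-8,0],[0,0,-15,0],[0,0,-25,0],[0,0,-30,0],[0,0,-30,0],[0,0,0,0],[0,0,0,0]]]' 1 15 && python3 - <<'E'
from h import *
s=observe();print(s["tool_pos"],s["opening"])
for n in("wrist","side","scene"):
    c=cam(n); 
    if n=="side": cv2.imwrite("pics/s3.png",c["img"])
    for l,z in(("blank_center",s["tool_pos"][2]+.047),("stake_top",.055),("tray_corner",.066)):
        for o in place_of(n,l): print(n,l,round(o["conf"],2),np.round(o["at"]),np.round(onz(c,o["at"],z),4))
E
```

```text
time: 17.25
tool_pos: [0.46, 0.1061, 0.131]
tool_rot: [3.141, 0.001, -0.22]
contact_force: [0.0, -0.2, -1.1]
opening: 0.047
[0.46001199 0.10607545 0.13102028] 0.04704481002840725
wrist blank_center 0.89 [259. 318.] [0.459  0.1063 0.178 ]
wrist blank_center 0.65 [202. 320.] [0.4925 0.098  0.178 ]
wrist stake_top 0.94 [ 75. 594.] [ 0.5179 -0.1568  0.055 ]
wrist stake_top 0.62 [221. 535.] [ 0.3889 -0.1049  0.055 ]
wrist tray_corner 0.74 [200. 318.] [0.462  0.1055 0.066 ]
side blank_center 0.72 [256. 321.] [0.4615 0.1064 0.178 ]
side blank_center 0.58 [233. 215.] [0.6301 0.1474 0.178 ]
side stake_top 0.71 [236. 412.] [ 0.3845 -0.1075  0.055 ]
side stake_top 0.69 [198. 361.] [ 0.5164 -0.1567  0.055 ]
side tray_corner 0.78 [302. 322.] [0.4587 0.1113 0.066 ]
scene blank_center 0.96 [289. 290.] [0.8476 0.1898 0.178 ]
scene blank_center 0.6 [189. 420.] [0.4672 0.1128 0.178 ]
scene stake_top 0.72 [189. 323.] [ 0.5148 -0.1604  0.055 ]
scene stake_top 0.65 [179. 376.] [ 0.3795 -0.1108  0.055 ]
scene tray_corner 0.6 [227. 417.] [0.4546 0.1049 0.066 ]
```

```bash
python3 -m inch '[[[5,15,0,0],[7,30,0,0],[8,40,0,0],[8,45,0,0],[8,45,0,0],[8,35,0,0],[8,25,0,0],[0,10,0,0],[0,0,0,0],[0,0,0,0]]]' && python3 - <<'E'
from h import *
s=observe();print(s["tool_pos"],s["opening"])
c=cam("wrist"); cv2.imwrite("pics/w3.png",c["img"])
for l,z in(("blank_center",s["tool_pos"][2]+.0473),("stake_top",.055)):
    for o in place_of("wrist",l): print(l,round(o["conf"],2),np.round(o["at"]),np.round(onz(c,o["at"],z),4))
E
```

```text
time: 19.1
tool_pos: [0.4579, -0.1435, 0.1316]
tool_rot: [-3.141, 0.0, -0.22]
contact_force: [0.9, 1.1, -1.3]
opening: 0.0469
[ 0.45791482 -0.14348537  0.1316288 ] 0.04688001181725668
blank_center 0.77 [255. 317.] [ 0.4597 -0.1428  0.1789]
stake_top 0.95 [134. 317.] [ 0.5197 -0.1562  0.055 ]
```

View pics/w3.png

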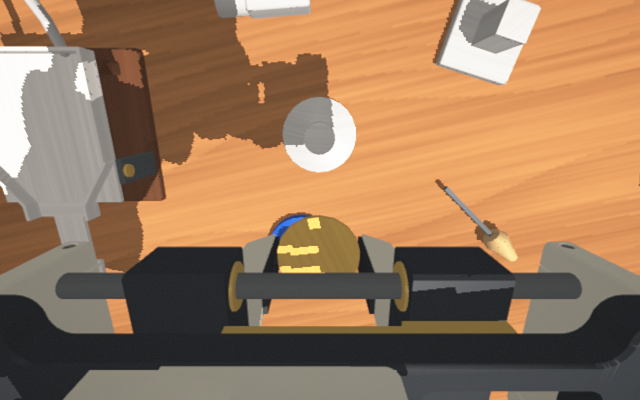

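```bash
python3 - <<'E'
from h import *
c=cam("wrist"); im=c["img"]; g=cv2.cvtColor(im,cv2.COLOR_BGR2GRAY)
hsv=cv2.cvtColor(im,cv2.COLOR_BGR2HSV); m=((hsv[...,1]<40)).astype(np.uint8)[85:185,260:380]
n,l,st,ce=cv2.connectedComponentsWithStats(m); i=1+np.argmax(st[1:,4]); 
cn,_=cv2.findContours((l==i).astype(np.uint8),cv2.RETR_EXTERNAL,cv2.CHAIN_APPROX_NONE); e=cv2.minEnclosingCircle(max(cn,key=len)); e2=cv2.fitEllipse(max(cn,key=len))
print(st[i],e,e2,)
for z in(.005,.01,.015): print(onz(c,(85+e2[0][1],260+e2[0][0]),z))
u=cv2.resize(g[85:185,260:380],None,fx=4,fy=4,interpolation=cv2.INTER_CUBIC)
h=cv2.HoughCircles(cv2.GaussianBlur(u,(7,7),2),cv2.HOUGH_GRADIENT,1,40,param1=60,param2=18,minRadius=45,maxRadius=85)
if h is not None:
  for q in h[0][:4]: at=(85+q[1]/4,260+q[0]/4); print(at,q[2]/4,onz(c,at,.055))
q=c["fx"]*.015/(c["eye"][2]-.055);print("expected r about",q)
cv2.imwrite("pics/crop.png",cv2.resize(im[85:185,260:380],(720,600),interpolation=cv2.INTER_CUBIC))
E
```

```text
[  23   12   73   75 4279] ((59.01515197753906, 49.181819915771484), 37.301536560058594) ((59.12615203857422, 49.306732177734375), (72.04046630859375, 73.79622650146484), 5.544367790222168)
[ 0.51670232 -0.15769519  0.005     ]
[ 0.51697721 -0.15773393  0.01      ]
[ 0.5172521  -0.15777266  0.015     ]
(np.float32(139.125), np.float32(319.125)) 15.525 [ 0.51514565 -0.1571259   0.055     ]
expected r about 15.621807781057617
```

View pics/crop.png

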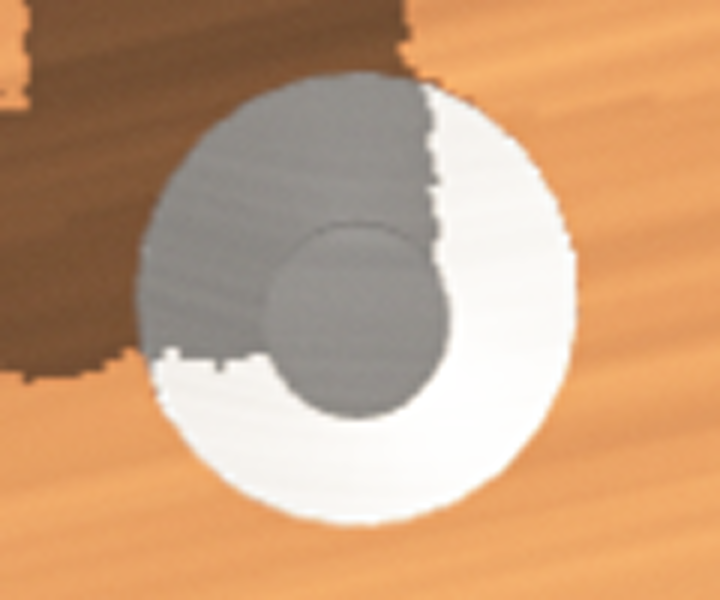

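```bash
python3 -m inch '[[[15,1,0,0],[20,0,0,0],[15,0,0,0],[8,0,20,0],[0,0,30,0],[0,0,25,0],[0,0,17,0],[0,0,10,0],[0,0,0,0],[0,0,0,0]]]' && python3 - <<'E'
from h import *
s=observe();print(s["tool_pos"],s["opening"],s["contact_force"])
for n in("wrist","side","scene"):
    c=cam(n); cv2.imwrite(f"pics/p_{n}.png",c["img"])
    for l,z in(("blank_center",s["tool_pos"][2]+.0473),("stake_top",.055)):
        for o in place_of(n,l): print(n,l,round(o["conf"],2),np.round(o["at"],1),np.round(onz(c,o["at"],z),4))
E
```

```text
time: 20.55
tool_pos: [0.5151, -0.158, 0.0304]
tool_rot: [3.141, -0.001, -0.22]
contact_force: [-0.2, 0.3, -0.2]
opening: 0.0467
[ 0.51508852 -0.15803817  0.03036519] 0.046722894999237555 [-0.2020451   0.34002425 -0.16049984]
wrist blank_center 0.79 [255.6 321.3] [ 0.5157 -0.1599  0.0777]
side blank_center 0.96 [231.8 213. ] [0.7096 0.0832 0.0777]
side blank_center 0.43 [188.7 360.9] [ 0.519  -0.1601  0.0777]
side stake_top 0.86 [198.3 360. ] [ 0.5176 -0.1554  0.055 ]
side stake_top 0.56 [232.4 410.2] [ 0.3908 -0.1152  0.055 ]
scene blank_center 0.63 [290.2 290.1] [0.796  0.1065 0.0777]
scene blank_center 0.48 [181.3 319.2] [ 0.5235 -0.1657  0.0777]
scene stake_top 0.94 [188.1 323.7] [ 0.5126 -0.1616  0.055 ]
scene stake_top 0.84 [183.4 375.2] [ 0.3948 -0.0984  0.055 ]
```

```bash
python3 -m inch '[[[-1,-0.8,8,0],[0,0,5,0],[0,0,3,0],[0,0,1,0],[0,0,0,0],[0,0,0,0]]]'; python3 -m inch '[[[0,0,1,0],[0,0,0,0]]]';python3 -m inch '[[[0,0,1,0],[0,0,0,0]]]'
```

```text
time: 21.75
tool_pos: [0.5139, -0.157, 0.0128]
tool_rot: [3.142, -0.0, -0.22]
contact_force: [-0.0, 0.1, 0.2]
opening: 0.047
time: 22.0
tool_pos: [0.5137, -0.1569, 0.0116]
tool_rot: [3.142, -0.0, -0.22]
contact_force: [-0.0, -1.2, -1.0]
opening: 0.0466
time: 22.25
tool_pos: [0.5137, -0.1569, 0.0106]
tool_rot: [-3.142, 0.0, -0.22]
contact_force: [-0.0, 0.5, -0.5]
opening: 0.047
```

```bash
for i in 1 2; do python3 -m inch '[[[0,0,0.6,0],[0,0,0,0]]]' | grep -E "pos|force"; done; python3 - <<'E'
from h import *
print(observe()["contact_force"])
E
```

```text
tool_pos: [0.5137, -0.1569, 0.01]
contact_force: [-0.0, 0.1, -0.7]
tool_pos: [0.5138, -0.1569, 0.0098]
contact_force: [-1.3, 0.6, 3.4]
[-1.30799027  0.56766974  3.36315719]
```

```bash
python3 -m inch '[[[0,0,0,0],[0,0,0,0]]]' 1 3; python3 -m inch '[[[0,0,0,0],[0,0,0,0],[0,0,0,0],[0,0,0,0]]]' -0.5;  python3 -m inch '[[[0,0,-5,0],[0,0,-10,0],[0,0,-20,0],[0,0,-30,0],[0,0,-30,0],[0,0,-25,0],[0,0,0,0]]]' ; python3 -m inch '[[[-30,0,0,0],[-28,0,0,0],[0,0,0,0],[0,0,0,0]]]'; python3 - <<'E'
from h import *
a=[]
for n in("wrist","side","scene"):
    c=cam(n)
    r,k=map(int,proj(c,[.516,-.157,.057])); r=max(r,50); k=min(max(k,66),574)
    a.append(cv2.resize(c["img"][r-50:r+50,k-45:k+45],(266,296),interpolation=cv2.INTER_CUBIC))
    for l,z in(("blank_center",.057),("stake_top",.055),("tray_bar",.1)):
        for o in place_of(n,l): print(n,l,round(o["conf"],2),np.round(o["at"],1),np.round(onz(c,o["at"],z),4))
cv2.imwrite("pics/f.png",np.hstack(a))
E
```

```text
time: 23.0
tool_pos: [0.5139, -0.157, 0.0096]
tool_rot: [3.142, -0.0, -0.22]
contact_force: [-0.5, 0.2, 1.2]
opening: 0.0478
time: 23.5
tool_pos: [0.5137, -0.1569, 0.0094]
tool_rot: [-3.142, 0.0, -0.22]
contact_force: [-0.5, 0.1, 0.4]
opening: 0.0688
time: 24.38
tool_pos: [0.5151, -0.1575, 0.1319]
tool_rot: [3.14, -0.005, -0.22]
contact_force: [-0.4, 0.0, -0.1]
opening: 0.069
time: 24.88
tool_pos: [0.4577, -0.1445, 0.1293]
tool_rot: [3.142, -0.001, -0.22]
contact_force: [0.7, -0.8, 0.3]
opening: 0.0686
wrist stake_top 0.91 [270.2 297.4] [ 0.3863 -0.1058  0.055 ]
wrist stake_top 0.55 [138.3 317.5] [ 0.5159 -0.1569  0.055 ]
side blank_center 0.78 [196.7 362.7] [ 0.5139 -0.1605  0.057 ]
side blank_center 0.62 [232.9 213.9] [0.7218 0.0715 0.057 ]
side stake_top 0.96 [194.9 361.2] [ 0.52  -0.166  0.055]
side tray_bar 0.81 [219.9 230.5] [0.6836 0.0579 0.1   ]
scene blank_center 0.94 [291.5 291.2] [0.7852 0.093  0.057 ]
scene blank_center 0.69 [186.6 321.2] [ 0.5152 -0.1685  0.057 ]
scene blank_center 0.26 [226.3 413.2] [0.4486 0.0897 0.057 ]
scene stake_top 0.97 [188.7 324.1] [ 0.5134 -0.1588  0.055 ]
scene stake_top 0.93 [182.3 374.7] [ 0.3923 -0.1031  0.055 ]
scene tray_bar 0.94 [243.1 322.8] [0.6787 0.0544 0.1   ]
```

View pics/f.png

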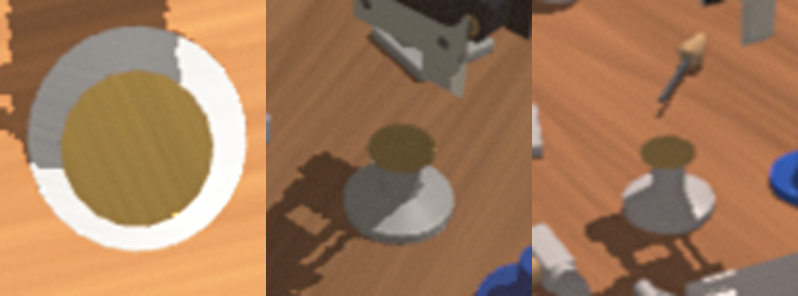

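```bash
python3 - <<'E'
from h import *
c=cam("wrist"); hsv=cv2.cvtColor(c["img"],cv2.COLOR_BGR2HSV)
r,k=map(int,proj(c,[.516,-.157,.057])); v=hsv[r-50:r+50,k-60:k+60]; print(hsv[r,k])
m=(abs(v[...,0].astype(int)-int(hsv[r,k,0]))<6)&(v[...,1]>100)&(abs(v[...,2].astype(int)-int(hsv[r,k,2]))<40)
n,l=cv2.connectedComponents(m.astype(np.uint8)); q=(l==l[50,60]).astype(np.uint8)
cn,_=cv2.findContours(q,cv2.RETR_EXTERNAL,cv2.CHAIN_APPROX_NONE); e=cv2.fitEllipse(max(cn,key=len)); at=(r-50+e[0][1],k-60+e[0][0]); print(at,e[1],onz(c,at,.059))
m=(v[...,1]<40).astype(np.uint8)|q; n,l=cv2.connectedComponents(m); cn,_=cv2.findContours((l==l[50,60]).astype(np.uint8),cv2.RETR_EXTERNAL,cv2.CHAIN_APPROX_NONE); e=cv2.fitEllipse(max(cn,key=len)); at=(r-50+e[0][1],k-60+e[0][0]); print("foot",at,e[1],onz(c,at,.01))
E
```

```text
[ 19 148 157]
(136.85543823242188, 317.9487724304199) (49.81340408325195, 51.06996536254883) [ 0.51673901 -0.15746174  0.059     ]
foot (133.65605926513672, 318.1377067565918) (72.51764678955078, 74.44424438476562) [ 0.5169264 -0.1577383  0.01     ]
```

```bash
python3 - <<'E'
from h import *
s=observe(); print(s["time"],s["contact_force"]); print(hand_in())
E
```

```text
25.525 [ 0.0742775   0.03132234 -0.28860048]
the job is handed in; nothing more can be done
None
```

I tipped the tray by its bar and the disc slid into the corner. I then lowered the tray level, gripped the disc at the tongue tip and laid it on the round steel stake. I handed the job in at 25.5 s, with the gripper clear of everything; no verdict came back.

**Last checks**
- **Disc on the stake:** the pictures show it lying flat. It is centred within about 0.3 mm of the stake's foot, and about 1.7 mm from an earlier fit of the column top.
- **Setting down:** contact was about 3 N at the predicted height. The largest force I saw in the whole job was about 6 N.
- **Tray:** the bar is back at its starting position, so the tray is level.

**What disagreed**
- **First grasp of the bar missed:** the jaws closed on nothing, just above the bar. The fingertips seem to end 26–40 mm short of the stated TCP. I went 28 mm lower and the second grasp held, and I allowed for this from then on.
- **Disc grip width:** the opening read about 47 mm for a 48 mm disc. The disc was held securely, and the reading rose to 47.8 mm when I eased the grip.
- **Scene and side cameras:** their network readings for the disc on the stake were 4–11 mm off, so I relied on the wrist camera and the pictures.

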